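# Slide a mixing slab out of its holder, grip it past the edge, lay it in the tray

## Robot

A 7-joint arm with a two-finger parallel gripper is mounted at the origin on a cart in front of the work surface, level with it; the furniture and walls round the work are solid. World frame = base frame: x ahead of the robot, y to its left, z up, the work surface at z = 0. Lengths are in m, angles in degrees, forces in N, time in s.
With the tool pointing down it reaches from about 0.425 to 0.8 m from the base axis. Payload 8.3 kg.
Tool frame: the origin (TCP) lies midway between the tips of the shut fingers; the grasp point (between the pads) lies 19 mm behind it (arm.tcp_to_grasp is the z of the grasp point in the tool frame, in m); z points along the fingers, y is the direction in which the jaws open and shut (so a half turn about z gives the same grasp; the last joint's range is limited). The gripper opens to 85 mm and grips with 20 to 120 N. Pads are 22 mm wide; open, the fingers measure 114 mm over their backs; the gripper's body (76 mm by 85 mm) begins 54 mm behind the grasp point. The pads swing forward as they close: fully open they stand 13 mm farther back than shut.
Start: joints at [70.651, 21.967, 0.94, 78.501, -0.361, 79.538, -2.664], TCP at [0.17, -0.602, 0.211] pointing down, gripper open.
Joint ranges: [-169.22, 169.22], [-14.56, 117.87], [-87.37, 89.26], [10.42, 133.3], [-82.24, 262.24], [0.94, 117.77], [-172.7, 172.7]. Speed limits (degrees/s): [136.94, 136.94, 172.46, 172.46, 180, 180, 180].

## Interface

Orientations are given as [roll, pitch, yaw] about the fixed x, y, z axes, in that order (R = Rz(yaw) Ry(pitch) Rx(roll)).
In Python, from station import arm gives the robot as it stands.
- The arm moves only by the tool servo_tool, never from a script. Its argument "motion" is a list of rows, each a list of 5 numbers: the opening, from -1 (shut) to 1 (fully open), then the shift along the world's x, y, z normalised to -1 to 1, where 1 is 0.04 m, then the turn about the world's z normalised to -1 to 1, where 1 is 8 degrees. In form: [[hand, x, y, z, yaw], ...]. A call has 1 to 20 rows; each row shifts and turns the commanded pose from where the row before left it; what a row does not reach is not made up. A row lasts 1/8 s, in which the tool goes at most 62.5 mm and 10.7 degrees, less where a joint would pass 70% of its speed; a pose out of reach is approached as far as the arm can. A call with a number of a shift or a turn outside -1 to 1 is refused whole. A call with a gripper value outside its range is refused whole. The fingers move at their own pace and stop on an object; "force" is the grip in N (left out, the last holds). Time passes only in rows, so rows that do not move let the fingers close. It gives the time, the measured TCP pose, the force and the opening at its end, in the units of the state.
- arm.get_state(): the state, without advancing time (a new reading comes with each control period).
- arm.read_camera(name): name is "scene" or "top" or "wrist"; returns (picture, depth): 480x640x3 uint8, blue, green, red; 480x640 float32, m along the optical axis (not along the pixel's ray), 0 where there is no reading.
- arm.camera_params(name): a dict with "camera_matrix" (3x3 intrinsics, pixels), "k1" (the pictures are not rectified: a ray, as slopes to the right and down, at radius r is drawn at 1 + k1 r^2 times it, then the intrinsics apply), "rvec" (rotation vector, rad) and "tvec" (3), from world to camera coordinates, as OpenCV has them. Camera axes: x right, y down, z forward; pixel columns grow to the right and rows downward; lengths in m; the calibration is good to about 2 mm. A picture is of the moment at which its call begins: read the wrist's pose just before it. camera_params takes no time and is no camera call; for the wrist camera it gives the pose at the moment of the call.
- arm.close_job(): hands the job in, once; it reports no verdict.
The state is a dict: "clock": time; "qpos": joint angles; "qvel": joint speeds; "joint_efforts": joint torques, N m; "position": TCP position; "ee_rot": TCP orientation; "ft_force": force on the tool from outside, world axes, zero at the start; "wrist_torque": the same for the moment, N m; "finger_gap": finger opening in m.
Only numpy, scipy, OpenCV 4.12 (cv2) and the standard library are available. Lean on these libraries where they do the work, as an engineer would, in place of code of your own. Each camera call takes 0.05 s, during which the arm holds its last target.

## Task

The white ceramic mixing slab lies sunk in its grey holder, where its sides cannot be gripped. Slide it out over the open front of the holder, flat on its bed and pressing only gently because it is brittle, until its front part sticks out far enough to be taken by its two long edges; then lift it out and lay it flat on the floor of the steel instrument tray, without dropping it. Leave the wax pot, the plaster model and the paste tub where they stand.

Things in the scene. Friction and masses are not known exactly. Their poses are not given: they have to be found in the camera images.
- slab: white glazed ceramic slab, 130 (x) x 60 (y) x 5 (z) mm, about 0.1 kg. Origin: centre of its underside; x along its length, the -x end is the front, towards the holder's open end; z up. Slides easily on the bed (friction about 0.3); a finger pressed on its top with 5 to 12 N drags it along. Brittle: over 30 N between it and the holder breaks it. With over 65 mm sticking out it tips off.
- slab_front (a point): point on the slab: middle of the top edge of its front (-x) end, 65 mm before its origin, 5 mm above its underside. At the start the front end is about 11 to 19 mm behind the front edge of the bed
- slab_holder: grey plastic holder fixed to the worktop, 160 x 84 mm, 55 mm high. Origin: on the worktop under the middle of the bed; x from the open front to the closed back, z up. Bed at z = 45 mm, from x = -75 mm (front edge) to x = +75 mm (back wall). Side walls (inner faces y = -32 and +32 mm, 10 mm thick) and back wall stand 10 mm above the bed; the side walls end flush with the front edge
- sill (a point): point on the holder: middle of the front edge of the bed, at bed height (45 mm). The front face drops straight to the worktop, with free space before it
- tray: shallow stainless instrument tray fixed to the worktop, 174 (x) x 283 (y) mm, rim 19 mm high. Origin: centre of its underside on the worktop; z up. Its floor is 2 mm above the origin; the inner faces of the rim are at x = -83 and +83 mm, y = -139 and +138 mm. Its long side (y) lies roughly along the line ahead of the robot.
- wax_pot: bystander: small round white pot with green wax, 44 mm wide, 20 mm high, behind the holder (+x side). Origin: centre of its underside
- model: bystander: white plaster dental model, 57 x 66 mm, 28 mm high, at the front of the worktop, to the left of the holder. Origin: centre of its underside
- paste: bystander: round white tub with a light brown lid, 65 mm wide, 29 mm high, at the front of the worktop, to the left of the holder. Origin: centre of its underside

How it is judged:
By the outcome, as a careful person would: the job done as asked, in the order asked, and still so for the second after the job is handed in, with the robot touching nothing.
It also fails if it takes over 70 s, if anything falls off the work surface, if the arm or the gripper's body presses on something with over 40 N, if the wrist force passes 120 N, or if a joint passes its speed limit or range.

## Working session

There is one attempt and no reset: what is moved stays moved. The work goes in short steps, Python scripts to look and compute and a tool call to move; the robot and the scene stay as the last step left them, time stands still between calls to the robot, and variables do not carry over. Pictures are saved under pics/ and viewed, and the job is handed in when it is done.

Besides the shell and the picture viewer there is one more tool, called after "Emit:" as name(argument=value, ...) on one line, values as JSON. servo_tool: Moves the arm, as the interface text tells. Scaled input: -1 to 1 covers 0.04 m each way for a shift and 8 degrees each way for a turn. Its arguments: {"type":"object","properties":{"motion":{"type":"array"},"force":{"type":"number"}},"required":["motion"]}

```bash
ls; mkdir -p pics; cat > h.py <<'E'
import numpy as np,cv2
from station import arm
def cam(n):
    p=arm.camera_params(n); im,d=arm.read_camera(n); return im,d,p
def RT(p): 
    R=cv2.Rodrigues(np.array(p["rvec"],float))[0]; return R,np.array(p["tvec"],float).ravel()
def slopes(p,uv):
    K=np.array(p["camera_matrix"]); uv=np.atleast_2d(uv).astype(float)
    return cv2.undistortPoints(uv[:,None],K,np.array([p["k1"],0,0,0,0.]))[:,0]
def onplane(p,uv,z):
    R,t=RT(p); s=slopes(p,uv); d=np.c_[s,np.ones(len(s))]@R; c=-R.T@t
    return c+d*((z-c[2])/d[:,2])[:,None]
def bydepth(p,uv,dep):
    R,t=RT(p); s=slopes(p,uv); X=np.c_[s,np.ones(len(s))]*np.asarray(dep)[:,None]
    return (X-t)@R
def proj(p,X):
    return cv2.projectPoints(np.atleast_2d(X).astype(float),np.array(p["rvec"],float),np.array(p["tvec"],float),np.array(p["camera_matrix"]),np.array([p["k1"],0,0,0,0.]))[0][:,0]
E
python3 - <<'E'
from h import *
for n in("scene","top","wrist"):
    im,d,p=cam(n); cv2.imwrite(f"pics/a_{n}.png",im); np.savez(f"a_{n}.npz",im=im,d=d,**p)
    R,t=RT(p); print(n,(-R.T@t).round(3),R[2].round(2))
print(arm.get_state(),arm.tcp_to_grasp)
E
```

```text
pics
scene [0.071 0.048 0.691] [ 0.58 -0.34 -0.74]
top [ 0.381 -0.206  0.966] [ 0.22 -0.02 -0.98]
wrist [ 0.244 -0.581  0.373] [-0.29 -0.08 -0.95]
{'clock': 0.15, 'qpos': array([70.65298196, 22.00629904,  0.94076927, 78.54839445, -0.35890046,
       79.5387536 , -2.66499531]), 'qvel': array([-0.01933705, -0.10997309,  0.04871711, -0.10209375, -0.02126647,
        0.14738046,  0.05708451]), 'joint_efforts': array([ 2.85705508e-03, -6.28160977e+01,  8.46058857e-01, -3.72169268e+01,
        1.67245511e-02,  1.08958367e-02, -5.58305385e-05]), 'position': array([ 0.16946048, -0.60113663,  0.21017873]), 'ee_rot': array([-1.79909521e+02,  3.88050451e-03,  1.57440634e+01]), 'ft_force': array([ 0.22251739, -0.19312243,  0.07942397]), 'wrist_torque': array([0.08301829, 0.02013151, 0.04577903]), 'finger_gap': 0.08516263820546678} -0.0187
```

View pics/a_scene.png

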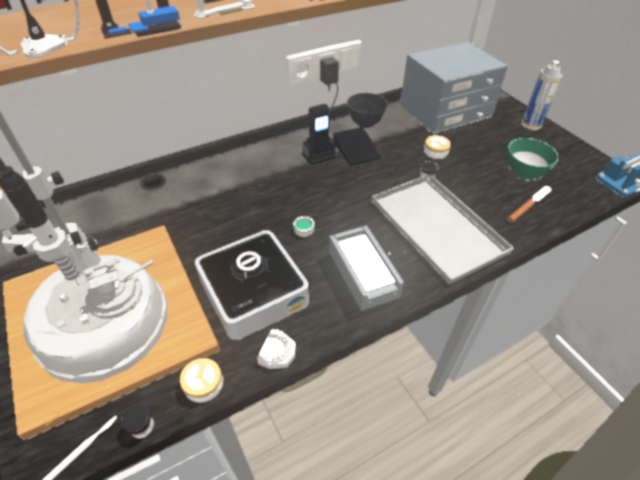

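View pics/a_top.png

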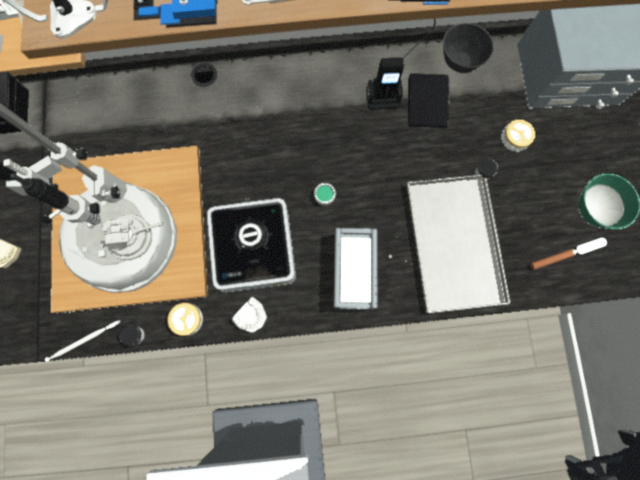

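View pics/a_wrist.png

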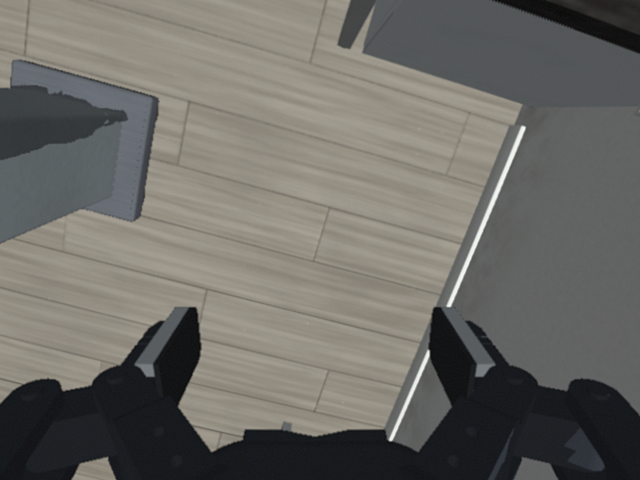

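The top view shows the holder at about (356,268) with the white slab inside, its open end down towards the robot, and the tray at about (460,245). The model is at (250,316), the paste tub at (185,319), and the wax pot at (325,193). Next I'll measure them.

```bash
python3 - <<'E'
from h import *
for n in("top","scene"):
    f=np.load(f"a_{n}.npz"); im=f["im"];d=f["d"];p={k:f[k] for k in("camera_matrix","k1","rvec","tvec")}
    p["k1"]=float(p["k1"])
    c=(356,268) if n=="top" else (368,262)
    m=(im.min(2)>225).astype(np.uint8)
    k,l,st,ce=cv2.connectedComponentsWithStats(m,connectivity=4)
    i=l[c[1],c[0]]; print(n,"slab area",st[i])
    cs=max(cv2.findContours((l==i).astype(np.uint8),cv2.RETR_EXTERNAL,cv2.CHAIN_APPROX_NONE)[0],key=len)[:,0]
    w=onplane(p,cs,0.05)[:,:2]; r=cv2.minAreaRect(w.astype(np.float32)*1000); print(r); print(cv2.boxPoints(r).round(1).tolist())
    # crop
    x,y=c; cr=im[y-70:y+70,x-80:x+80]; cv2.imwrite(f"pics/b_{n}.png",cv2.resize(cr,None,fx=4.5,fy=4.2,interpolation=cv2.INTER_CUBIC))
    # tray mask by depth height
    vv,uu=np.mgrid[0:480,0:640]; P=bydepth(p,np.c_[uu.ravel(),vv.ravel()],d.ravel()).reshape(480,640,3)
    print("slab depth z",np.median(P[l==i],0))
    hm=((P[...,2]>.035)&(P[...,2]<.065)&(abs(P[...,0]-P[c[1],c[0],0])<.15)&(abs(P[...,1]-P[c[1],c[0],1])<.09))
    Q=P[hm]; r=cv2.minAreaRect((Q[:,:2]*1000).astype(np.float32));print("holder depth",r)
    g=((im.min(2)>130)&(im.max(2).astype(int)-im.min(2)<25)&(abs(P[...,2])<.03)).astype(np.uint8)
    c2=(460,245) if n=="top" else (440,225)
    k,l,st,ce=cv2.connectedComponentsWithStats(g,connectivity=4); i=l[c2[1],c2[0]]
    cs=max(cv2.findContours((l==i).astype(np.uint8),cv2.RETR_EXTERNAL,cv2.CHAIN_APPROX_NONE)[0],key=len)[:,0]
    for z in(0.002,0.019):
        r=cv2.minAreaRect((onplane(p,cs,z)[:,:2]*1000).astype(np.float32));print("tray",z,r)
    print("tray med z",np.median(P[l==i],0))
E
```

```text
top slab area [ 341  237   30   65 1937]
((504.36328125, -294.9216613769531), (59.141326904296875, 130.07362365722656), 83.29523468017578)
[[436.29998779296875, -316.70001220703125], [565.5, -331.8999938964844], [572.4000244140625, -273.1000061035156], [443.20001220703125, -258.0]]
slab depth z [ 0.50277002 -0.29407982  0.04924574]
holder depth ((506.9325866699219, -293.9460144042969), (84.24746704101562, 162.1238250732422), 82.37964630126953)
tray 0.002 ((546.04248046875, -524.4075927734375), (177.8857421875, 286.74169921875), 89.94165802001953)
tray 0.019 ((543.138916015625, -518.7894287109375), (174.74862670898438, 281.6847229003906), 89.941650390625)
tray med z [ 0.53648285 -0.51634349  0.00116862]
scene slab area [ 338  235   57   57 1698]
((504.1611328125, -294.4840393066406), (62.216548919677734, 133.552734375), 82.36864471435547)
[[433.79998779296875, -316.3999938964844], [566.2000122070312, -334.20001220703125], [574.5, -272.5], [442.1000061035156, -254.8000030517578]]
slab depth z [ 0.49853651 -0.29359406  0.05024528]
holder depth ((506.0710754394531, -295.048095703125), (85.06192779541016, 162.29981994628906), 82.8293228149414)
tray 0.002 ((558.2222900390625, -529.7283325195312), (302.9918212890625, 179.71343994140625), 1.8765302896499634)
tray 0.019 ((546.2151489257812, -515.4789428710938), (295.5195617675781, 175.28160095214844), 1.8770699501037598)
tray med z [ 0.53173011 -0.52065116  0.00230965]
```

View pics/b_top.png

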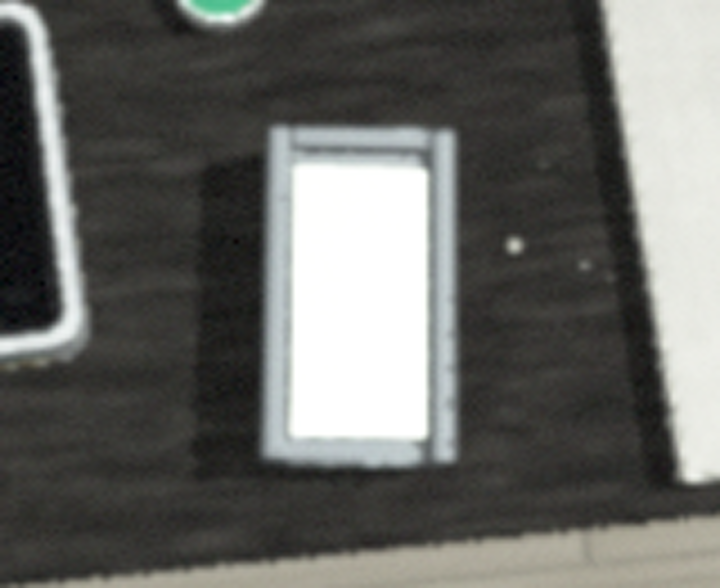

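View pics/b_scene.png

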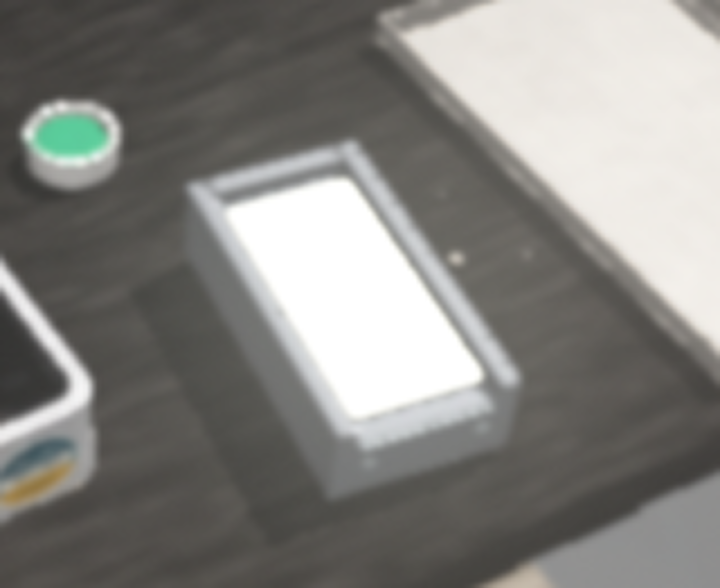

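Both views agree: slab centre is about (504, -294.5) mm with yaw about -7.2°, and its front is about 12.5 mm behind the sill at about (427, -284.5). The tray centre is about (544.5, -518) with yaw about 0. Now I'll move above the rear part of the slab with the fingers shut.

Emit:
servo_tool(motion=[[-1,0.775,0.63,0,-0.24],[-1,0.775,0.63,0,-0.24],[-1,0.775,0.63,0,-0.24],[-1,0.775,0.63,0,-0.24],[-1,0.775,0.63,0,-0.24],[-1,0.775,0.63,0,-0.24],[-1,0.775,0.63,0,-0.24],[-1,0.775,0.63,0,-0.24],[-1,0.775,0.63,0,-0.24],[-1,0.775,0.63,0,-0.24],[-1,0.775,0.63,0,-0.24],[-1,0.775,0.63,0,-0.24],[-1,0,0,-0.8,0],[-1,0,0,-0.8,0],[-1,0,0,-0.8,0],[-1,0,0,0,0],[-1,0,0,0,0]], force=20)

```text
clock: 2.28
position: [0.5422, -0.2994, 0.1162]
ee_rot: [180.0, -0.1, -7.3]
ft_force: [0.4, -0.4, -0.4]
finger_gap: -0.0003
```

```bash
python3 - <<'E'
from h import *
im,d,p=cam("wrist"); cv2.imwrite("pics/c_wrist.png",im)
R,t=RT(p); print((-R.T@t).round(3),R.round(2).tolist())
E
```

```text
[ 0.618 -0.31   0.279] [[-0.13, -0.99, 0.0], [-0.95, 0.12, 0.3], [-0.3, 0.04, -0.95]]
```

View pics/c_wrist.png

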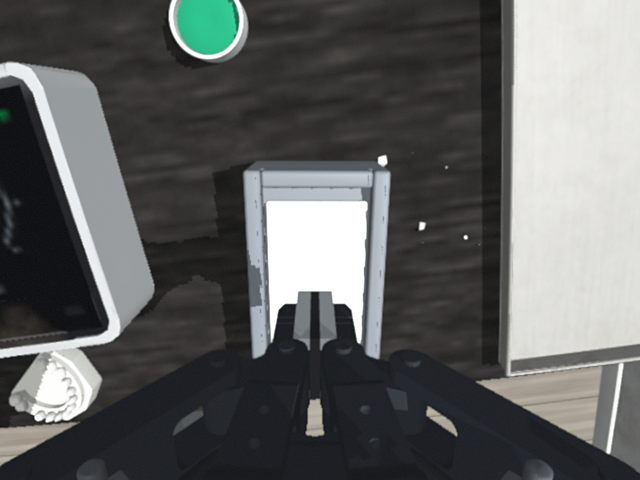

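The wrist view shows the slab's rear corners near (267,201) and (367,201), centred under the fingers. The tray's left rim is at column ~505, with its front-left corner at (508,374).

```bash
python3 - <<'E'
from h import *
p=arm.camera_params("wrist")
print("slab back corners",(onplane(p,[(267,201),(366.5,201),(269,300),(366,240)],.05)*1000).round(1).tolist())
print("backwall top outer",(onplane(p,[(245,171),(389,170)],.055)*1000).round(1).tolist())
print("tray corner,left edge",(onplane(p,[(508,374),(503,8),(502,200)],.019)*1000).round(1).tolist())
E
```

```text
slab back corners [[572.6, -275.8, 50.0], [565.1, -334.0, 50.0], [508.9, -266.5, 50.0], [541.1, -331.5, 50.0]]
backwall top outer [[592.3, -267.0, 55.0], [582.4, -347.7, 55.0]]
tray corner,left edge [[406.4, -435.3, 19.0], [664.4, -428.8, 19.0], [547.0, -428.2, 19.0]]
```

The tray's long side runs along world x, centred at about (546, -518), which matches the text. Now I'll come down to just above the slab.

Emit:
servo_tool(motion=[[-1,0,0,-0.5,0],[-1,0,0,-0.5,0],[-1,0,0,-0.3,0],[-1,0,0,-0.2,0],[-1,0,0,-0.05,0],[-1,0,0,0,0],[-1,0,0,0,0]])

```text
clock: 3.2
position: [0.542, -0.2993, 0.0536]
ee_rot: [180.0, -0.1, -7.3]
ft_force: [0.7, 0.4, 0.2]
finger_gap: -0.0001
```

Emit:
servo_tool(motion=[[-1,0,0,-0.05,0],[-1,0,0,-0.05,0],[-1,0,0,0,0]])

```text
clock: 3.58
position: [0.5414, -0.299, 0.0487]
ee_rot: [-180.0, 0.0, -7.3]
ft_force: [0.2, 0.0, -0.2]
finger_gap: 0.0003
```

Emit:
servo_tool(motion=[[-1,0,0,-0.025,0],[-1,0,0,0,0]])

```text
clock: 3.82
position: [0.5416, -0.2991, 0.0479]
ee_rot: [-180.0, 0.0, -7.3]
ft_force: [0.6, -0.3, 0.6]
finger_gap: -0.0
```

Emit:
servo_tool(motion=[[-1,0,0,-0.02,0],[-1,0,0,0,0]])

```text
clock: 4.08
position: [0.5416, -0.2991, 0.0471]
ee_rot: [-180.0, 0.0, -7.3]
ft_force: [0.6, 0.0, -0.4]
finger_gap: -0.0002
```

Emit:
servo_tool(motion=[[-1,0,0,-0.02,0],[-1,0,0,0,0]])

```text
clock: 4.32
position: [0.5416, -0.2991, 0.0463]
ee_rot: [-180.0, 0.0, -7.3]
ft_force: [0.7, -0.1, -0.1]
finger_gap: 0.0003
```

```bash
python3 - <<'E'
from h import *
s=arm.get_state(); print(s["position"],s["ft_force"],s["qvel"].round(2))
im,d,p=cam("wrist"); cv2.imwrite("pics/d_wrist.png",im[150:480,150:500])
E
```

```text
[ 0.54158191 -0.29908898  0.04627685] [ 0.65513366 -0.05763933 -0.14375299] [ 0.05  0.01  0.04 -0.15 -0.02  0.03  0.03]
```

View pics/d_wrist.png

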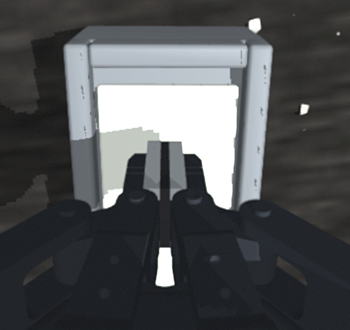

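The fingertips are over the slab and not yet touching, and their shadow lies to the left. I'll keep going in 0.8 mm steps.

Emit:
servo_tool(motion=[[-1,0,0,-0.02,0],[-1,0,0,0,0]])

```text
clock: 4.62
position: [0.5416, -0.2991, 0.0455]
ee_rot: [-180.0, 0.0, -7.3]
ft_force: [0.4, -0.3, 0.5]
finger_gap: 0.0004
```

Emit:
servo_tool(motion=[[-1,0,0,-0.02,0],[-1,0,0,0,0]])

```text
clock: 4.88
position: [0.5416, -0.2991, 0.0447]
ee_rot: [-180.0, 0.0, -7.3]
ft_force: [-0.1, -0.8, 0.3]
finger_gap: 0.0002
```

Emit:
servo_tool(motion=[[-1,0,0,-0.02,0],[-1,0,0,0,0]])

```text
clock: 5.12
position: [0.5416, -0.2991, 0.0438]
ee_rot: [-180.0, 0.0, -7.3]
ft_force: [-1.0, -0.3, 0.2]
finger_gap: 0.0003
```

```bash
python3 - <<'E'
from h import *
s=arm.get_state(); print(s["position"],s["ft_force"])
im,d,p=cam("scene"); cv2.imwrite("pics/e_scene.png",cv2.resize(im[150:320,280:440],None,fx=4,fy=3.5,interpolation=cv2.INTER_CUBIC))
im,d,p=cam("wrist"); R,t=RT(p)
tcp=s["position"]; print("tcp px",proj(p,[tcp,tcp+[0,0,.003],tcp+[0,0,.006]]).tolist(), "cam z of tcp",R@tcp+t)
print("depth near tip",d[280:340:6,290:350:6].round(3))
E
```

```text
[ 0.54155264 -0.29907563  0.04384745] [-1.03865561 -0.32691386  0.20307288]
tcp px [[313.3993049071751, 291.27894639196757], [313.3827281042824, 294.2110550968736], [313.3656086945987, 297.2397178929114]] cam z of tcp [-0.00047965  0.02499571  0.17825134]
depth near tip [[0.172 0.17  0.171 0.17  0.17  0.171 0.17  0.171 0.17  0.17 ]
 [0.172 0.172 0.171 0.17  0.171 0.172 0.171 0.171 0.172 0.169]
 [0.172 0.172 0.151 0.15  0.151 0.15  0.151 0.171 0.172 0.173]
 [0.173 0.173 0.145 0.146 0.146 0.145 0.145 0.146 0.172 0.173]
 [0.151 0.141 0.142 0.141 0.14  0.141 0.142 0.142 0.15  0.149]
 [0.146 0.137 0.137 0.136 0.137 0.137 0.137 0.137 0.146 0.145]
 [0.14  0.133 0.132 0.132 0.133 0.133 0.132 0.133 0.141 0.14 ]
 [0.137 0.129 0.129 0.129 0.129 0.128 0.13  0.129 0.138 0.136]
 [0.135 0.126 0.127 0.125 0.125 0.125 0.125 0.125 0.134 0.131]
 [0.13  0.122 0.122 0.122 0.123 0.122 0.122 0.122 0.129 0.128]]
```

View pics/e_scene.png

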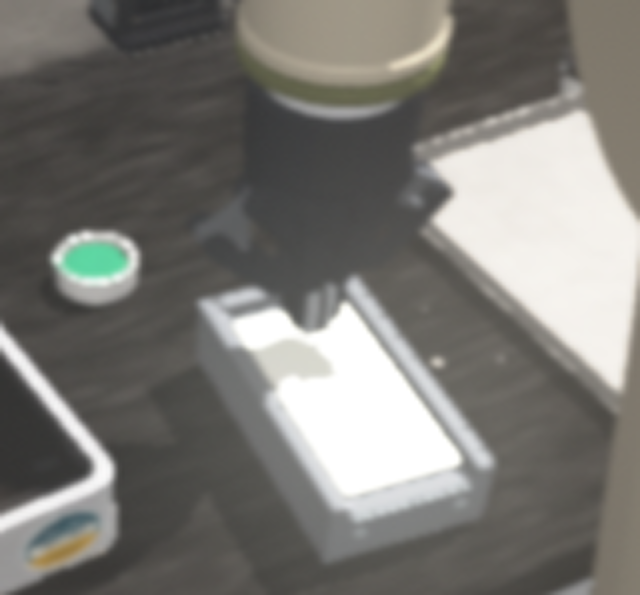

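```bash
python3 - <<'E'
from h import *
im,d,p=cam("wrist")
for r in range(270,300,2):
    print(r,(bydepth(p,[(315,r),(355,r)],[d[r,315],d[r,355]])*1000).round(1).tolist(),d[r,315].round(4))
E
```

```text
270 [[553.6, -301.4, 48.7], [551.6, -318.3, 48.9]] 0.17
272 [[552.8, -301.2, 48.8], [551.1, -318.2, 50.0]] 0.1702
274 [[552.3, -301.2, 49.7], [550.1, -318.1, 49.8]] 0.1694
276 [[551.3, -301.1, 49.6], [549.0, -318.0, 49.4]] 0.1699
278 [[550.3, -300.9, 49.5], [548.2, -317.9, 49.7]] 0.1703
280 [[549.5, -300.8, 49.7], [547.1, -317.9, 49.2]] 0.1702
282 [[548.5, -300.7, 49.6], [546.0, -317.8, 48.9]] 0.1707
284 [[547.5, -300.6, 49.5], [545.1, -317.7, 49.0]] 0.1711
286 [[546.9, -300.5, 50.1], [544.3, -317.6, 49.4]] 0.1707
288 [[545.4, -300.3, 48.9], [543.5, -317.5, 49.6]] 0.1723
290 [[544.7, -300.2, 49.5], [542.6, -317.4, 49.6]] 0.1719
292 [[552.7, -301.2, 68.4], [541.0, -317.4, 48.3]] 0.1514
294 [[552.8, -301.2, 70.3], [541.0, -317.2, 50.4]] 0.1496
296 [[553.3, -301.3, 73.0], [539.6, -317.1, 49.3]] 0.1469
298 [[553.1, -301.3, 74.3], [538.5, -317.0, 49.2]] 0.1457
```

```bash
python3 - <<'E'
from h import *
p=arm.camera_params("scene"); t=arm.get_state()["position"]
for dz in(0,.006,.012,.018,.024,.03): print(dz,[((q-[280,150])*[4,3.5]).round(0).tolist() for q in proj(p,[t+[0,0,dz],t+[-.011,0,dz],t+[-.011,-.014,dz],t+[-.011,.014,dz]])])
im,d,_=cam("scene"); cv2.imwrite("pics/f.png",cv2.resize(im[210:270,330:390],None,fx=10,fy=10,interpolation=cv2.INTER_CUBIC))
for v in range(228,252,2): print(v,(bydepth(p,[(359.5,v)],[d[v,359]])*1000).round(0).tolist())
E
```

```text
0 [[305.0, 348.0], [317.0, 361.0], [341.0, 352.0], [293.0, 370.0]]
0.006 [[306.0, 341.0], [318.0, 354.0], [342.0, 345.0], [294.0, 363.0]]
0.012 [[307.0, 334.0], [319.0, 347.0], [343.0, 338.0], [295.0, 356.0]]
0.018 [[308.0, 327.0], [320.0, 340.0], [344.0, 331.0], [296.0, 349.0]]
0.024 [[309.0, 319.0], [321.0, 332.0], [345.0, 323.0], [296.0, 341.0]]
0.03 [[310.0, 312.0], [322.0, 325.0], [346.0, 316.0], [297.0, 334.0]]
228 [[530.0, -293.0, 118.0]]
230 [[530.0, -293.0, 113.0]]
232 [[530.0, -294.0, 107.0]]
234 [[531.0, -295.0, 100.0]]
236 [[531.0, -295.0, 95.0]]
238 [[532.0, -297.0, 87.0]]
240 [[532.0, -297.0, 82.0]]
242 [[531.0, -297.0, 77.0]]
244 [[530.0, -297.0, 72.0]]
246 [[542.0, -306.0, 50.0]]
248 [[538.0, -304.0, 49.0]]
250 [[534.0, -301.0, 49.0]]
```

View pics/f.png

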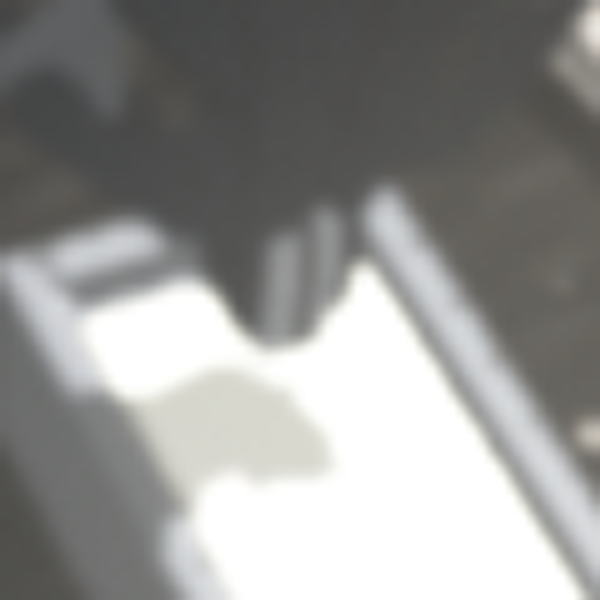

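Both cameras put the real fingertips at z ≈ 68 mm while the reported TCP z is 44 mm. That puts the tips about 24 mm behind the stated TCP, so I'll work from the seen tips and confirm by touch.

Emit:
servo_tool(motion=[[-1,0,0,-0.05,0],[-1,0,0,-0.05,0],[-1,0,0,-0.05,0],[-1,0,0,0,0]])

```text
clock: 5.82
position: [0.5414, -0.299, 0.0377]
ee_rot: [-180.0, 0.0, -7.3]
ft_force: [0.1, -0.7, -0.5]
finger_gap: -0.0001
```

Emit:
servo_tool(motion=[[-1,0,0,-0.05,0],[-1,0,0,-0.05,0],[-1,0,0,0,0]])

```text
clock: 6.2
position: [0.5415, -0.299, 0.0337]
ee_rot: [-180.0, 0.0, -7.3]
ft_force: [-0.7, -0.4, 0.0]
finger_gap: 0.0
```

```bash
python3 - <<'E'
from h import *
s=arm.get_state()
im,d,p=cam("wrist"); print(s["position"],s["ft_force"])
for r in range(280,310,3):
    print(r,(bydepth(p,[(315,r),(360,r)],[d[r,315],d[r,360]])*1000).round(1).tolist())
E
```

```text
[ 0.54149017 -0.29904737  0.03374923] [-0.70898512 -0.37785265  0.00523693]
280 [[553.8, -301.3, 49.7], [551.3, -319.2, 49.3]]
283 [[552.7, -301.2, 50.2], [550.0, -319.1, 49.2]]
286 [[551.3, -301.0, 49.8], [549.0, -319.0, 49.9]]
289 [[549.7, -300.8, 49.3], [547.3, -318.9, 49.2]]
292 [[552.7, -301.2, 58.5], [546.6, -318.7, 50.4]]
295 [[552.9, -301.2, 61.5], [544.7, -318.6, 49.4]]
298 [[552.8, -301.2, 63.7], [543.9, -318.4, 50.3]]
301 [[553.0, -301.2, 66.4], [542.0, -318.4, 49.2]]
304 [[552.9, -301.2, 68.6], [541.3, -318.2, 50.5]]
307 [[552.4, -301.1, 70.0], [539.8, -318.1, 50.2]]
```

Tip is at about 58.5 with the TCP at 33.7, so I expect contact near TCP z 0.0255.

Emit:
servo_tool(motion=[[-1,0,0,-0.05,0],[-1,0,0,-0.05,0],[-1,0,0,-0.04,0],[-1,0,0,0,0]])

```text
clock: 6.75
position: [0.5425, -0.2996, 0.0299]
ee_rot: [180.0, -0.1, -7.3]
ft_force: [-1.7, 1.4, 9.3]
finger_gap: 0.0001
```

Emit:
servo_tool(motion=[[-1,0,0,-0.02,0],[-1,0,0,0,0]])

```text
clock: 7.0
position: [0.5428, -0.2998, 0.0299]
ee_rot: [179.9, -0.2, -7.3]
ft_force: [-4.5, 0.7, 13.7]
finger_gap: -0.0001
```

Emit:
servo_tool(motion=[[-1,0,0,-0.02,0],[-1,0,0,0,0]])

```text
clock: 7.25
position: [0.5432, -0.3, 0.0298]
ee_rot: [179.9, -0.2, -7.3]
ft_force: [-3.2, 2.4, 17.9]
finger_gap: -0.0002
```

Contact is at TCP z 0.0298, so the tips are about 20 mm behind the stated TCP. I'll ease the press to about 8 N and begin the slide towards the front, direction (-0.992, +0.125).

Emit:
servo_tool(motion=[[-1,0,0,0.035,0],[-1,0,0,0,0]])

```text
clock: 7.5
position: [0.543, -0.2998, 0.0298]
ee_rot: [179.9, -0.2, -7.3]
ft_force: [-0.4, -0.4, 10.4]
finger_gap: -0.0004
```

Emit:
servo_tool(motion=[[-1,-0.1,0.0125,0,0],[-1,-0.1,0.0125,0,0],[-1,-0.1,0.0125,0,0],[-1,0,0,0,0]])

```text
clock: 8.0
position: [0.5311, -0.2982, 0.0298]
ee_rot: [179.9, -0.2, -7.3]
ft_force: [0.1, 0.2, 9.1]
finger_gap: -0.0002
```

```bash
cat > slab.py <<'E'
from h import *
u=np.array([.9921,-.1253]); v=np.array([.1253,.9921]); sill=np.array([427.5,-285.5])
def slab(n,z=.05,seed=None,tag=None):
    im,d,p=cam(n); m=(im.min(2)>225).astype(np.uint8)
    k,l,st,ce=cv2.connectedComponentsWithStats(m,connectivity=4)
    out=[]
    for i in range(1,k):
        if st[i,4]<300: continue
        cs=max(cv2.findContours((l==i).astype(np.uint8),cv2.RETR_EXTERNAL,cv2.CHAIN_APPROX_NONE)[0],key=len)[:,0]
        w=onplane(p,cs,z)[:,:2]*1000
        c=w.mean(0)
        if abs((c-[480,-290])@v)<40 and abs((c-[480,-290])@u)<120:
            s=(w-sill)@u; t=(w-sill)@v; print(n,"along sill",s.min().round(1),s.max().round(1),"lat",t.min().round(1),t.max().round(1),cv2.minAreaRect(w.astype(np.float32)))
    if tag: cv2.imwrite(f"pics/{tag}_{n}.png",im)
E
python3 - <<'E'
from slab import *
for n in("top","scene","wrist"): slab(n,tag="g")
E
```

```text
scene along sill -0.4 121.6 lat -30.9 32.9 ((487.90283203125, -292.09747314453125), (63.28502655029297, 122.25093078613281), 82.34850311279297)
wrist along sill 82.6 131.9 lat -30.9 28.3 ((533.8272094726562, -300.1212158203125), (59.121551513671875, 48.99143981933594), 82.34276580810547)
wrist along sill 42.7 63.0 lat -3.7 3.9 ((479.9733581542969, -292.0435485839844), (7.6433186531066895, 20.272890090942383), 82.5802001953125)
```

View pics/g_scene.png

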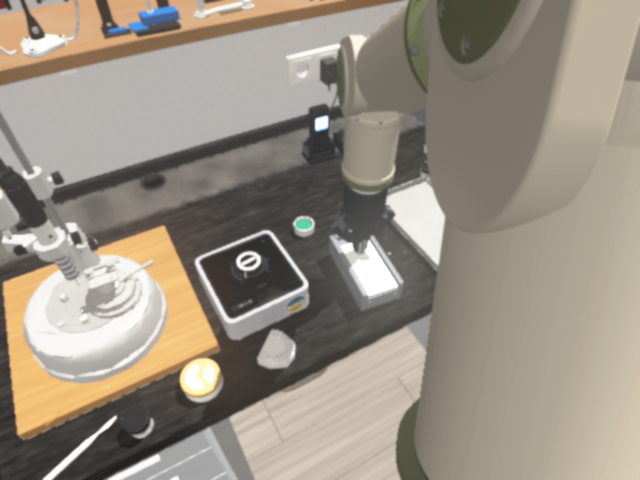

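View pics/g_wrist.png

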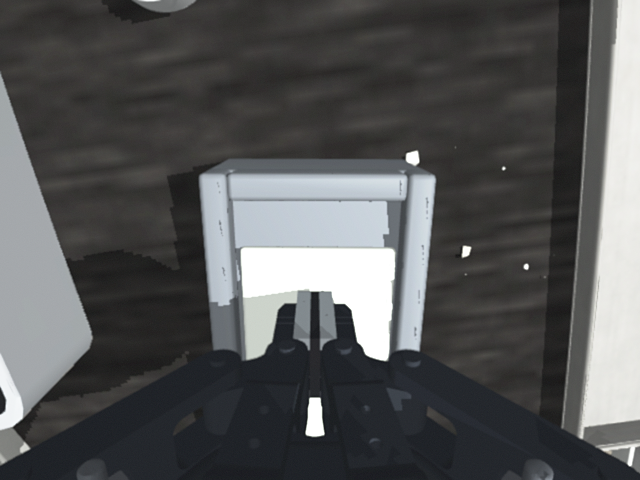

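The slab follows the finger. Its rear edge is now 132 mm from the sill, so its front is about 2 mm behind the sill. It needs about 52 mm more, which I'll do in two calls, checking the force.

Emit:
servo_tool(motion=[[-1,-0.1,0.0125,0,0],[-1,-0.1,0.0125,0,0],[-1,-0.1,0.0125,0,0],[-1,-0.1,0.0125,0,0],[-1,-0.1,0.0125,0,0],[-1,-0.1,0.0125,0,0],[-1,0,0,0,0]])

```text
clock: 9.02
position: [0.5071, -0.2952, 0.0298]
ee_rot: [179.9, -0.2, -7.3]
ft_force: [0.7, 0.7, 10.2]
finger_gap: 0.0001
```

Emit:
servo_tool(motion=[[-1,-0.1,0.0125,0,0],[-1,-0.1,0.0125,0,0],[-1,-0.1,0.0125,0,0],[-1,-0.1,0.0125,0,0],[-1,0,0,0,0]])

```text
clock: 9.65
position: [0.4911, -0.2933, 0.0298]
ee_rot: [179.9, -0.2, -7.3]
ft_force: [0.6, 0.3, 9.7]
finger_gap: -0.0002
```

```bash
python3 - <<'E'
from slab import *
for n in("scene","wrist"): slab(n,tag="i")
E
```

```text
scene along sill -39.8 79.2 lat -31.1 31.3 ((447.28997802734375, -287.697998046875), (61.849273681640625, 119.07218933105469), 82.34994506835938)
wrist along sill 42.4 91.6 lat -31.0 28.2 ((493.9032897949219, -295.1998291015625), (59.126277923583984, 49.04518127441406), 82.40031433105469)
wrist along sill 2.5 22.8 lat -3.8 3.8 ((440.0636901855469, -287.12872314453125), (7.644876003265381, 20.265737533569336), 82.5716781616211)
```

View pics/i_wrist.png

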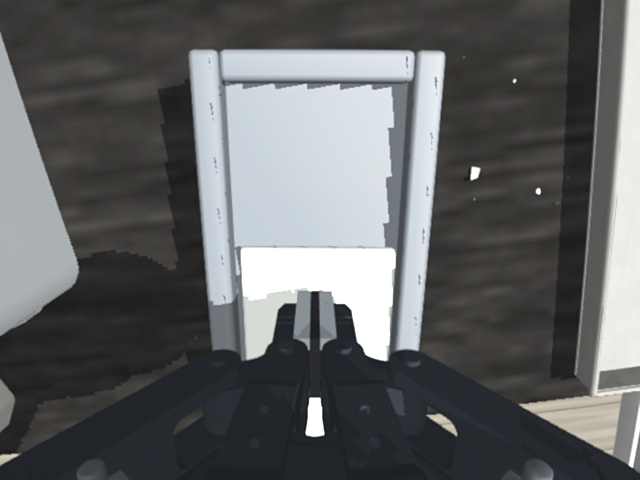

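```bash
python3 - <<'E'
from slab import *
p=arm.camera_params("wrist")
a=onplane(p,[(317,247)],.05)[0,:2]*1000; b=onplane(p,[(317,82)],.055)[0,:2]*1000; c=onplane(p,[(317,50)],.055)[0,:2]*1000
print(a,b,c,(b-a)@u,(c-a)@u, "out:",(b-a)@u-20,(c-a)@u-30)
q=onplane(p,[(240.5,247),(395.5,247)],.05)*1000; w=onplane(p,[(191,50),(444,50),(218,60),(415,60)],.055)*1000
print(q.round(1).tolist(),w.round(1).tolist())
E
```

```text
[ 518.58792204 -298.19979646] [ 576.55805172 -305.53387616] [ 586.14956192 -306.75487653] 58.43112584626515 68.09985446623914 out: 38.43112584626515 38.09985446623914
[[522.3, -269.4, 50.0], [514.7, -327.8, 50.0]] [[591.5, -266.8, 55.0], [581.2, -347.2, 55.0], [587.4, -274.8, 55.0], [579.3, -337.7, 55.0]]
```

38 mm is sticking out, and both checks against the back wall agree. Twelve more millimetres, then lift off.

Emit:
servo_tool(motion=[[-1,-0.1,0.0125,0,0],[-1,-0.1,0.0125,0,0],[-1,-0.1,0.0125,0,0],[-1,0,0,0,0]])

```text
clock: 10.25
position: [0.4791, -0.2918, 0.0298]
ee_rot: [179.9, -0.2, -7.3]
ft_force: [0.2, 0.7, 9.7]
finger_gap: 0.0
```

Emit:
servo_tool(motion=[[-1,0,0,0.2,0],[-1,0,0,0.9,0],[-1,0,0,0.9,0],[0,0,0,0.5,0],[1,-0.5,0.06,0,0],[1,-0.5,0.06,0,0],[1,0,0,0,0],[1,0,0,0,0],[1,0,0,0,0]])

```text
clock: 11.38
position: [0.4383, -0.2861, 0.1281]
ee_rot: [-180.0, -0.0, -7.3]
ft_force: [-0.5, 0.9, -0.0]
finger_gap: 0.0854
```

```bash
python3 - <<'E'
from slab import *
for n in("scene","wrist"): slab(n,tag="j")
E
```

```text
scene along sill -51.9 81.7 lat -31.1 31.2 ((442.27484130859375, -287.16900634765625), (62.07628631591797, 133.5868377685547), 82.59200286865234)
wrist along sill -49.4 78.1 lat -30.5 28.4 ((441.56927490234375, -288.5383605957031), (58.28104019165039, 127.78280639648438), 82.30538177490234)
```

View pics/j_wrist.png

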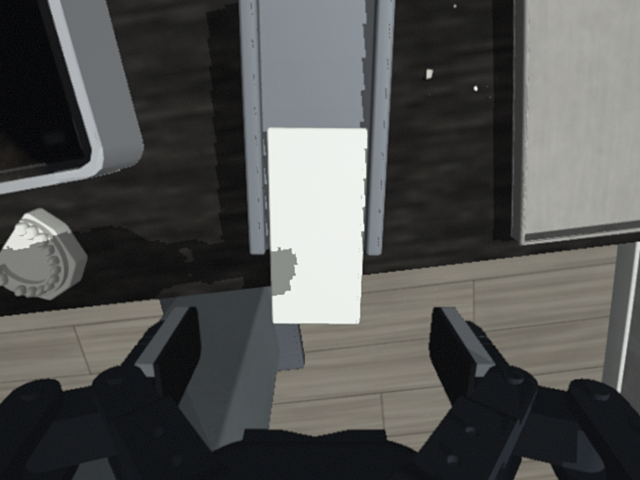

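View pics/j_scene.png

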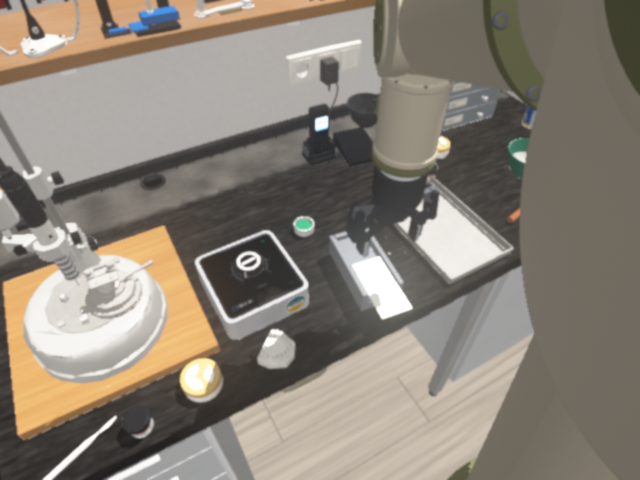

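The front half of the slab sticks out, with its front corners at about (272,323) and (360,323) in the wrist view and the holder's wall ends at about (258,254) and (375,254). Next: grasp point and pad-tip height.

```bash
python3 - <<'E'
from slab import *
im,d,p=cam("wrist"); s=arm.get_state()["position"]; print(s)
f=onplane(p,[(272,323),(360.5,323)],.05)*1000; b=onplane(p,[(267,128.5),(367,128.5)],.05)*1000
w=onplane(p,[(250,254),(264,254),(367,254),(383,254)],.055)*1000
print(f.round(1).tolist(),b.round(1).tolist(),w.round(1).tolist())
F=f.mean(0)[:2];B=b.mean(0)[:2]; ax=(B-F)/np.linalg.norm(B-F); print("F",F,"B",B,np.linalg.norm(B-F),np.degrees(np.arctan2(ax[1],ax[0])))
S=w.mean(0)[:2]; print("sill",S,"out",(S-F)@ax,"sill lat off",(S-F)@[-ax[1],ax[0]])
R,t=RT(p)
for c in (180,190,196,436,445,455):
  for r in range(305,330,4):
    X=bydepth(p,[(c,r)],[d[r,c]])[0]; 
    if d[r,c]<.2: print(c,r,((X-s)*1000).round(1))
E
```

```text
[ 0.43800339 -0.28616724  0.12801944]
[[381.4, -250.1, 50.0], [373.7, -310.0, 50.0]] [[508.7, -267.6, 50.0], [501.2, -325.8, 50.0]] [[434.4, -245.1, 55.0], [433.3, -253.9, 55.0], [425.0, -318.4, 55.0], [423.7, -328.4, 55.0]]
F [ 377.55782594 -280.05216899] B [ 504.93788135 -296.69435226] 128.46260460333346 -7.443523126864511
sill [ 429.1393172  -286.42962119] out 51.97300774207334 sill lat off 0.35861344224658115
180 309 [17.4 44.6 38.7]
180 313 [17.8 43.3 42.6]
180 317 [17.5 42.5 45. ]
180 321 [16.7 42.3 46.3]
180 325 [16.9 41.2 49.5]
180 329 [16.9 40.3 52.1]
190 309 [17.2 41.  39.2]
190 313 [16.6 40.5 41.1]
190 317 [15.1 40.8 41.2]
190 321 [14.  40.9 41.8]
190 325 [13.  40.7 43. ]
190 329 [11.9 40.8 43.6]
196 309 [15.4 40.1 36. ]
196 313 [12.9 41.2 34.1]
196 317 [12.3 40.8 36.2]
196 321 [10.8 41.1 36.3]
196 325 [ 9.5 41.2 36.9]
196 329 [ 8.  41.5 37. ]
436 309 [  5.8 -44.   38.3]
436 313 [  4.1 -44.   38.1]
436 317 [  2.6 -43.9  38.3]
436 321 [  1.2 -43.8  38.5]
436 325 [  0.8 -43.2  40.6]
436 329 [ -0.7 -43.1  40.7]
445 309 [  5.7 -47.   38.9]
445 313 [  5.7 -46.2  41.5]
445 317 [  5.6 -45.4  44. ]
445 321 [  5.7 -44.6  46.6]
445 325 [  4.9 -44.2  47.7]
445 329 [  3.4 -44.2  47.7]
455 309 [  4.9 -50.7  38.3]
455 313 [  5.1 -49.7  41.3]
455 317 [  5.8 -48.4  45. ]
455 321 [  5.9 -47.6  47.6]
455 325 [  6.1 -46.7  50.4]
455 329 [  5.9 -46.   52.3]
```

The slab sticks out 52 mm. The grasp point is 25 mm behind the front end, at (402.3, -283.4), with the slab centred in the holder to about 0.4 mm. At a 60 mm gap the tips should sit about 25 mm above the reported TCP, so I'll go to TCP z ≈ 0.0185 to have them about 1.5 mm under the slab.

Emit:
servo_tool(motion=[[1,-0.45,0.035,0,0],[1,-0.445,0.03,0,0],[1,0,0,-0.6,0],[1,0,0,-0.6,0],[1,0,0,-0.6,0],[1,0,0,-0.6,0],[1,0,0,-0.3,0],[1,0,0,-0.04,0],[1,0,0,0,0],[1,0,0,0,0]])

```text
clock: 12.78
position: [0.4025, -0.2841, 0.0195]
ee_rot: [180.0, -0.1, -7.3]
ft_force: [-0.1, -0.3, 0.1]
finger_gap: 0.0857
```

```bash
python3 - <<'E'
from slab import *
s=arm.get_state(); print(s["position"],s["ft_force"])
for n in("wrist","scene"): slab(n,tag="k")
E
```

```text
[ 0.40246223 -0.28412738  0.01946809] [-0.05301077 -0.30342062  0.10593403]
wrist along sill -21.2 77.9 lat -30.7 28.0 ((455.5226135253906, -290.4369812011719), (57.88996887207031, 99.0017318725586), 82.21685791015625)
wrist along sill -34.9 -24.1 lat 3.7 13.5 ((398.8594665527344, -273.19873046875), (11.076140403747559, 8.862507820129395), 0.19351142644882202)
```

View pics/k_wrist.png

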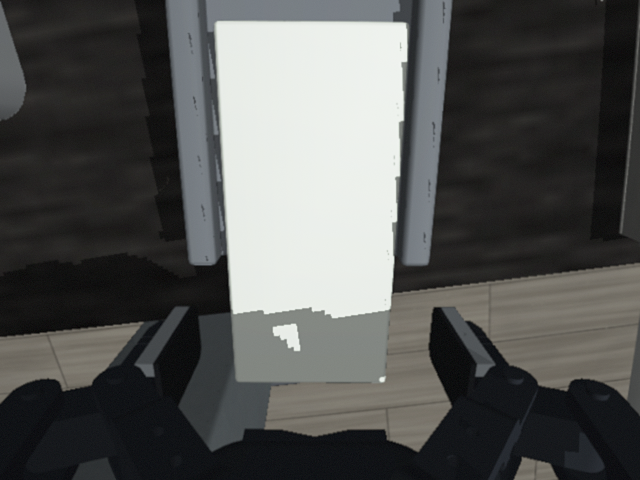

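The jaws straddle the slab, which lies about 1 mm left of the jaw centre (311.5 against 315 px). I'll correct that and pre-close to about a 65 mm gap for another look.

Emit:
servo_tool(motion=[[1,0,0.025,-0.02,0],[0.56,0,0,0,0],[0.56,0,0,0,0],[0.56,0,0,0,0],[0.56,0,0,0,0]], force=20)

```text
clock: 13.5
position: [0.4018, -0.2827, 0.0178]
ee_rot: [-180.0, -0.0, -7.3]
ft_force: [-0.6, 0.0, -0.2]
finger_gap: 0.0668
```

```bash
python3 - <<'E'
from slab import *
s=arm.get_state(); print(s["position"],s["ft_force"])
im,d,p=cam("wrist"); cv2.imwrite("pics/l.png",cv2.resize(im[250:450,180:450],None,fx=2.9,fy=2.9))
R,t=RT(p)
for c in (205,212,218,412,420,428):
  for r in range(296,330,4):
    X=bydepth(p,[(c,r)],[d[r,c]])[0]
    if d[r,c]<.2: print(c,r,(X*1000).round(1))
E
```

```text
[ 0.40182803 -0.28270736  0.01776461] [-0.56471414  0.0479483  -0.23641151]
205 296 [ 397.4 -227.    -0.9]
205 300 [ 418.5 -245.2   49.9]
205 304 [ 418.8 -246.3   54. ]
205 308 [ 418.9 -247.3   57.4]
205 312 [ 418.2 -247.6   59.1]
205 316 [ 417.9 -248.2   61.5]
205 320 [ 417.7 -248.8   64. ]
205 324 [ 418.  -249.7   67.3]
205 328 [ 418.6 -250.8   71. ]
212 296 [ 396.8 -230.4   -1.2]
212 300 [ 418.1 -247.7   49.8]
212 304 [ 417.9 -248.4   52.8]
212 308 [ 418.1 -249.3   56.4]
212 312 [ 417.4 -249.6   58.1]
212 316 [ 417.6 -250.5   61.4]
212 320 [ 417.7 -251.2   64.4]
212 324 [ 417.  -251.5   66. ]
212 328 [ 415.4 -251.    65.6]
218 296 [ 396.6 -233.6   -0.8]
218 300 [ 417.8 -249.9   49.8]
218 304 [ 417.7 -250.5   52.9]
218 308 [ 417.9 -251.4   56.5]
218 312 [ 417.  -251.6   57.9]
218 316 [ 416.  -251.6   58.8]
218 320 [ 414.7 -251.4   59.2]
218 324 [ 412.6 -250.7   58.1]
218 328 [ 411.5 -250.7   59.1]
412 300 [ 409.4 -319.6   50.9]
412 304 [ 408.9 -319.1   53. ]
412 308 [ 408.6 -318.6   55.3]
412 312 [ 408.8 -317.9   58.5]
412 316 [ 407.  -317.9   58. ]
412 320 [ 405.7 -317.7   58.4]
412 324 [ 405.1 -317.3   60. ]
412 328 [ 404.  -317.1   60.7]
420 300 [ 408.6 -322.7   50.2]
420 304 [ 408.3 -322.1   52.6]
420 308 [ 408.2 -321.4   55.4]
420 312 [ 409.1 -320.3   59.6]
420 316 [ 409.  -319.7   62. ]
420 320 [ 408.8 -319.1   64.3]
420 324 [ 408.7 -318.6   66.5]
420 328 [ 408.8 -317.9   69.2]
428 308 [ 407.7 -324.2   55.1]
428 312 [ 408.6 -323.1   59.4]
428 316 [ 408.4 -322.5   61.7]
428 320 [ 408.6 -321.7   64.4]
428 324 [ 408.7 -321.    67.2]
428 328 [ 408.3 -320.6   68.8]
```

View pics/l.png

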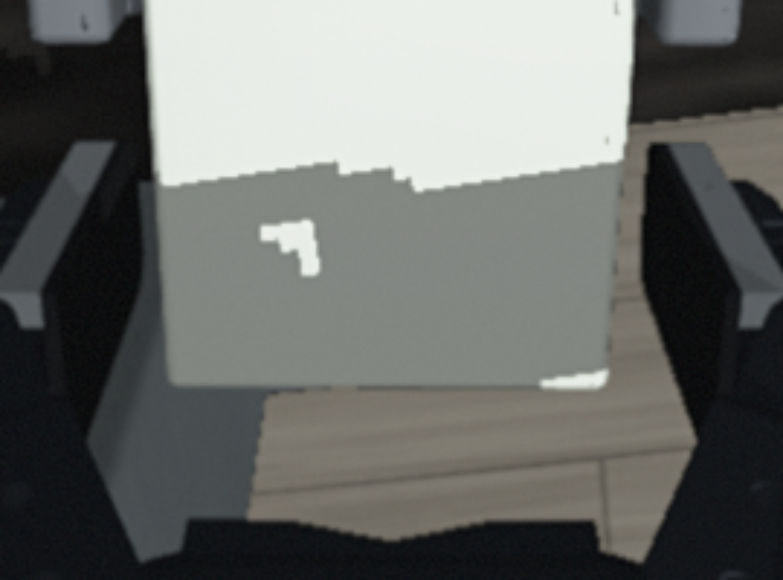

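Both pads are now equally spaced, with the jaw midline within about 0.3 mm of the slab's. I'll go 1 mm lower for a safe hold and close gently.

Emit:
servo_tool(motion=[[0.56,0,0,-0.03,0],[0.45,0,0,0,0],[0.3,0,0,0,0],[0.3,0,0,0,0],[0.3,0,0,0,0],[0.3,0,0,0,0]], force=20)

```text
clock: 14.3
position: [0.4018, -0.2827, 0.0166]
ee_rot: [-180.0, -0.0, -7.3]
ft_force: [-1.1, -0.1, 1.4]
finger_gap: 0.0591
```

The fingers stopped at 59.1 mm, on the slab. I'll lift a little and check.

Emit:
servo_tool(motion=[[-0.2,0,0,0,0],[-0.2,0,0,0.05,0],[-0.2,0,0,0.1,0],[-0.2,0,0,0.1,0],[-0.2,0,0,0.1,0],[-0.2,0,0,0,0]], force=25)

```text
clock: 15.05
position: [0.4021, -0.2829, 0.031]
ee_rot: [180.0, -0.0, -7.3]
ft_force: [0.6, -0.1, -1.4]
finger_gap: 0.059
```

```bash
python3 - <<'E'
from slab import *
im,d,p=cam("wrist"); cv2.imwrite("pics/m.png",im)
for uv in [(311,370),(311,330),(311,250),(311,150),(311,60),(260,60),(380,60),(260,360),(370,360)]:
    print(uv,(bydepth(p,[uv],[d[uv[1],uv[0]]])*1000).round(1).tolist())
im,d,p=cam("scene"); cv2.imwrite("pics/m_s.png",cv2.resize(im[200:340,300:480],None,fx=4,fy=4))
E
```

```text
(311, 370) [[384.8, -279.8, 64.1]]
(311, 330) [[402.0, -282.0, 63.8]]
(311, 250) [[433.2, -286.2, 64.2]]
(311, 150) [[466.9, -290.6, 63.7]]
(311, 60) [[493.5, -294.1, 64.2]]
(260, 60) [[495.5, -278.8, 64.0]]
(380, 60) [[490.9, -314.8, 64.2]]
(260, 360) [[391.9, -261.2, 64.4]]
(370, 360) [[386.2, -302.6, 63.9]]
```

View pics/m.png

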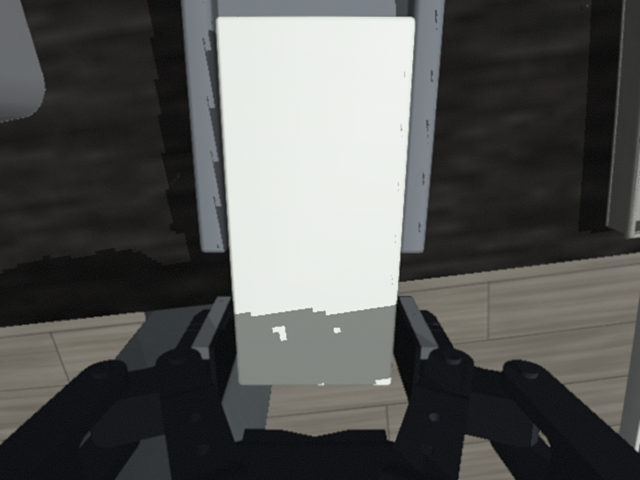

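View pics/m_s.png

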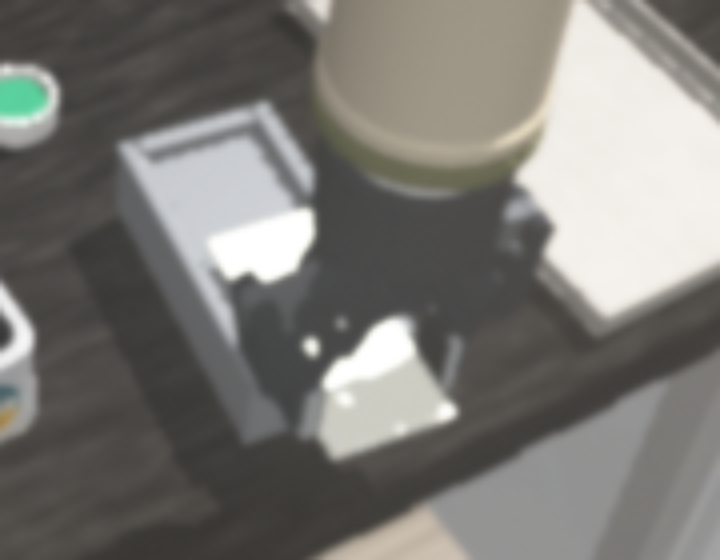

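The slab is held level: its top reads about 64 mm at every point, 14 mm up and clear of the walls. I'll firm the grip, lift and carry it over the tray centre.

Emit:
servo_tool(motion=[[-0.2,0,0,0.3,0],[-0.2,0,0,0.6,0],[-0.2,0,0,0.6,0],[-0.2,0.26,-0.58,0,0.09],[-0.2,0.26,-0.59,0,0.09],[-0.2,0.26,-0.59,0,0.09],[-0.2,0.26,-0.59,0,0.09],[-0.2,0.26,-0.59,0,0.09],[-0.2,0.26,-0.59,0,0.09],[-0.2,0.26,-0.59,0,0.09],[-0.2,0.26,-0.59,0,0.09],[-0.2,0.26,-0.59,0,0.09],[-0.2,0.26,-0.59,0,0.09],[-0.2,0,0,0,0],[-0.2,0,0,-0.4,0],[-0.2,0,0,-0.4,0],[-0.2,0,0,0,0]], force=45)

```text
clock: 17.27
position: [0.5046, -0.5164, 0.0557]
ee_rot: [-179.8, 0.2, -0.1]
ft_force: [0.3, -0.3, -1.4]
finger_gap: 0.0585
```

```bash
python3 - <<'E'
from slab import *
s=arm.get_state(); print(s["position"],s["ee_rot"],s["ft_force"])
for n in("wrist","scene","top"):
    im,d,p=cam(n); cv2.imwrite(f"pics/n_{n}.png",im)
    if n=="wrist":
        for uv in [(311,370),(311,250),(311,60),(260,60),(380,60)]:
            print(uv,(bydepth(p,[uv],[d[uv[1],uv[0]]])*1000).round(1).tolist())
E
```

```text
[ 0.50456283 -0.51642852  0.05573682] [-1.79796037e+02  1.93711274e-01 -5.33503794e-02] [ 0.26625403 -0.31641391 -1.36261377]
(311, 370) [[582.1, -517.7, 218.0]]
(311, 250) [[535.4, -515.9, 87.4]]
(311, 60) [[596.7, -516.2, 88.6]]
(260, 60) [[596.9, -500.7, 87.3]]
(380, 60) [[596.8, -537.3, 87.2]]
```

View pics/n_wrist.png

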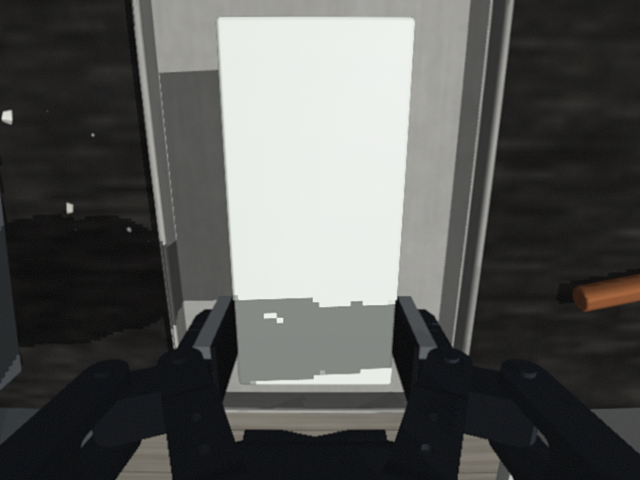

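View pics/n_top.png

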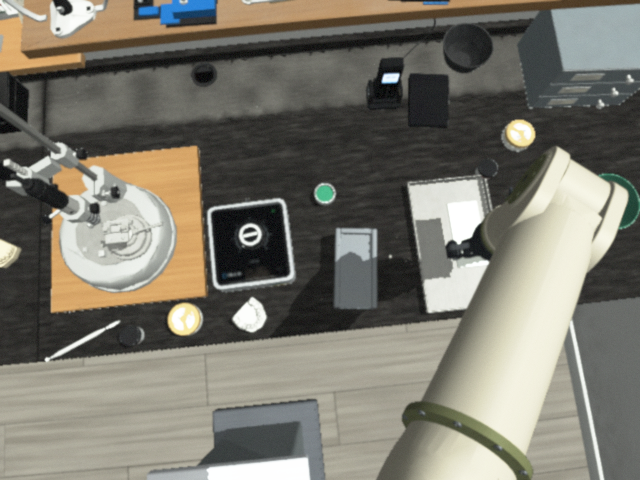

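The slab hangs level over the tray, between the left rim at about (152,200) and the right rim at about (487,200), with the front rim at row ~410. I'll check the margins.

```bash
python3 - <<'E'
from slab import *
p=arm.camera_params("wrist")
print((onplane(p,[(148,200),(490,200),(133,10),(510,10),(315,408)],.019)*1000).round(1).tolist())
print((onplane(p,[(232,290),(398,290),(219,18),(413,18),(315,383)],.088)*1000).round(1).tolist())
E
```

```text
[[539.3, -431.8, 19.0], [538.9, -610.8, 19.0], [629.0, -435.3, 19.0], [628.7, -609.5, 19.0], [407.0, -518.9, 19.0]]
[[520.2, -488.4, 88.0], [520.1, -549.6, 88.0], [610.6, -490.0, 88.0], [610.5, -549.0, 88.0], [479.3, -518.9, 88.0]]
```

Margins are good. Lowering to a few millimetres above the tray floor.

Emit:
servo_tool(motion=[[-0.2,0,-0.05,-0.3,0],[-0.2,0,0,-0.4,0],[-0.2,0,0,-0.4,0],[-0.2,0,0,-0.3,0],[-0.2,0,0,-0.2,0],[-0.2,0,0,-0.1,0],[-0.2,0,0,0,0],[-0.2,0,0,0,0]])

```text
clock: 18.42
position: [0.5062, -0.5207, -0.0087]
ee_rot: [180.0, -0.0, -0.1]
ft_force: [-0.3, 1.4, -0.3]
finger_gap: 0.0582
```

Emit:
servo_tool(motion=[[-0.2,0,0,-0.05,0],[-0.2,0,0,-0.03,0],[-0.2,0,0,0,0]])

```text
clock: 18.8
position: [0.5057, -0.5202, -0.0128]
ee_rot: [-180.0, 0.0, -0.1]
ft_force: [0.5, -0.0, -1.1]
finger_gap: 0.0583
```

Emit:
servo_tool(motion=[[-0.2,0,0,-0.025,0],[-0.2,0,0,0,0]])

```text
clock: 19.05
position: [0.5058, -0.5203, -0.0137]
ee_rot: [-180.0, 0.0, -0.1]
ft_force: [0.3, 0.0, -0.3]
finger_gap: 0.0584
```

Emit:
servo_tool(motion=[[-0.2,0,0,-0.05,0],[-0.2,0,0,-0.05,0],[-0.2,0,0,-0.05,0],[-0.2,0,0,0,0]])

```text
clock: 19.55
position: [0.5057, -0.5202, -0.02]
ee_rot: [-180.0, 0.0, -0.1]
ft_force: [-0.7, -0.3, -1.6]
finger_gap: 0.0583
```

Emit:
servo_tool(motion=[[-0.2,0,0,-0.025,0],[-0.2,0,0,-0.025,0],[-0.2,0,0,0,0]])

```text
clock: 19.92
position: [0.5058, -0.5203, -0.0217]
ee_rot: [-180.0, -0.0, -0.1]
ft_force: [0.5, 0.5, -1.4]
finger_gap: 0.0585
```

Emit:
servo_tool(motion=[[-0.2,0,0,-0.025,0],[-0.2,0,0,0,0]])

```text
clock: 20.18
position: [0.5058, -0.5203, -0.0227]
ee_rot: [-180.0, -0.0, -0.1]
ft_force: [0.2, -0.7, -1.1]
finger_gap: 0.0586
```

```bash
python3 - <<'E'
from slab import *
s=arm.get_state(); print(s["position"],s["ft_force"])
im,d,p=cam("wrist")
for uv in [(311,330),(311,250),(311,150),(311,60),(260,60),(380,60),(180,100),(430,100)]:
    print(uv,(bydepth(p,[uv],[d[uv[1],uv[0]]])*1000).round(1).tolist())
E
```

```text
[ 0.50580735 -0.52032358 -0.02267336] [ 0.20869479 -0.6869371  -1.09669354]
(311, 330) [[504.8, -519.5, 9.0]]
(311, 250) [[536.6, -519.7, 9.0]]
(311, 150) [[570.9, -519.9, 9.4]]
(311, 60) [[598.0, -520.0, 9.3]]
(260, 60) [[597.9, -504.6, 10.4]]
(380, 60) [[598.0, -541.1, 9.3]]
(180, 100) [[586.9, -476.0, 0.3]]
(430, 100) [[586.6, -559.3, 2.1]]
```

The slab's top is at about 9.3 mm and it needs to be at 7, so about 2 mm remain.

Emit:
servo_tool(motion=[[-0.2,0,0,-0.02,0],[-0.2,0,0,0,0]])

```text
clock: 20.48
position: [0.5059, -0.5204, -0.0228]
ee_rot: [180.0, -0.0, -0.1]
ft_force: [-2.7, 1.9, 3.5]
finger_gap: 0.0581
```

Emit:
servo_tool(motion=[[-0.2,0,0,-0.02,0],[-0.2,0,0,0,0]])

```text
clock: 20.72
position: [0.5059, -0.5204, -0.0228]
ee_rot: [180.0, -0.0, -0.1]
ft_force: [-4.7, 4.7, 9.8]
finger_gap: 0.0585
```

Emit:
servo_tool(motion=[[-0.2,0,0,-0.02,0],[-0.2,0,0,0,0]])

```text
clock: 20.98
position: [0.5059, -0.5204, -0.0229]
ee_rot: [180.0, -0.0, -0.1]
ft_force: [-6.4, 5.6, 14.8]
finger_gap: 0.0582
```

The tips are on the tray floor, and the slab's underside is at most about 2 mm above it. I'll ease off the press and open slowly.

Emit:
servo_tool(motion=[[-0.2,0,0,0.05,0],[-0.2,0,0,0,0],[0.3,0,0,0,0],[0.4,0,0,0,0],[0.42,0,0,0,0],[0.45,0,0,0,0],[0.5,0,0,0,0],[0.6,0,0,0,0],[0.8,0,0,0,0],[1,0,0,0,0],[1,0,0,0,0],[1,0,0,0,0]], force=20)

```text
clock: 22.48
position: [0.5059, -0.5203, -0.023]
ee_rot: [-180.0, -0.0, -0.1]
ft_force: [0.6, -0.4, 0.4]
finger_gap: 0.0856
```

```bash
python3 - <<'E'
from slab import *
im,d,p=cam("wrist"); cv2.imwrite("pics/o.png",im)
for uv in [(311,350),(311,250),(311,150),(311,60),(260,60),(380,60),(180,100),(430,100)]:
    print(uv,(bydepth(p,[uv],[d[uv[1],uv[0]]])*1000).round(1).tolist())
E
```

```text
(311, 350) [[495.0, -519.5, 6.8]]
(311, 250) [[535.6, -519.7, 5.9]]
(311, 150) [[570.8, -519.9, 7.5]]
(311, 60) [[598.4, -520.0, 5.6]]
(260, 60) [[598.4, -504.2, 6.5]]
(380, 60) [[598.4, -541.6, 5.6]]
(180, 100) [[586.9, -476.4, 1.2]]
(430, 100) [[586.6, -559.6, 0.5]]
```

View pics/o.png

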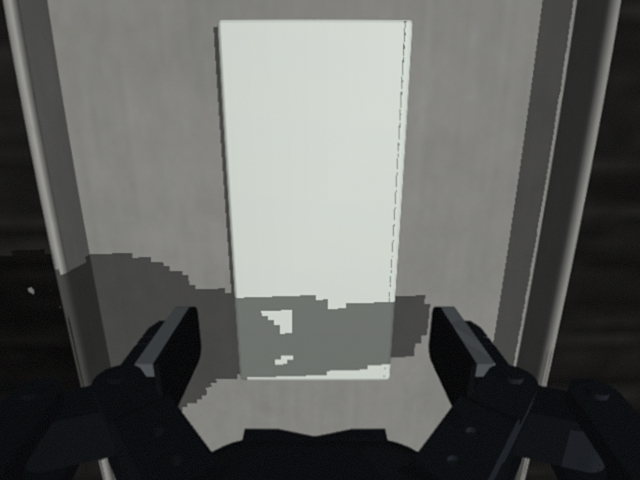

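The slab lies flat on the floor, its top at about 6–7 mm everywhere, and both jaws are clear of it. I'll withdraw upwards and take a last look.

Emit:
servo_tool(motion=[[1,0,0,0.2,0],[1,0,0,0.5,0],[1,0,0,0.8,0],[1,0,0,0.9,0],[1,0,0,0.9,0],[1,0,0,0.9,0],[1,0,0,0,0],[1,0,0,0,0],[1,0,0,0,0]])

```text
clock: 23.65
position: [0.5054, -0.5199, 0.144]
ee_rot: [-179.9, 0.1, -0.1]
ft_force: [0.3, 0.1, -0.5]
finger_gap: 0.085
```

```bash
python3 - <<'E'
from slab import *
s=arm.get_state(); print(s["clock"],s["position"],np.abs(s["qvel"]).max())
for n in("wrist","top"):
    im,d,p=cam(n); cv2.imwrite(f"pics/q_{n}.png",im)
    if n=="wrist":
        print((onplane(p,[(270,128),(366,128),(272,320),(360,320)],.007)*1000).round(1).tolist())
        for uv in[(315,140),(315,250),(315,310),(285,200),(345,200)]: print((bydepth(p,[uv],[d[uv[1],uv[0]]])*1000).round(1).tolist())
E
```

```text
23.65 [ 0.50535274 -0.51986727  0.14400578] 0.4562041739864411
[[570.9, -487.9, 7.0], [570.7, -558.1, 7.0], [413.3, -483.9, 7.0], [413.2, -558.6, 7.0]]
[[562.1, -520.8, 6.2]]
[[474.3, -520.6, 1.5]]
[[420.0, -520.5, 1.7]]
[[517.1, -497.6, 6.7]]
[[517.0, -543.8, 6.7]]
```

View pics/q_wrist.png

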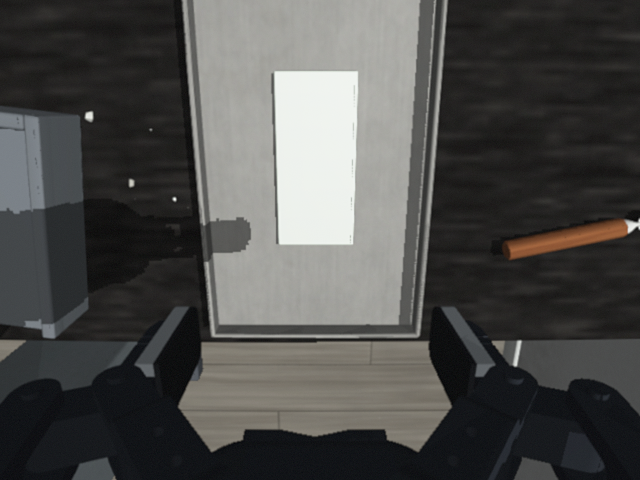

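View pics/q_top.png

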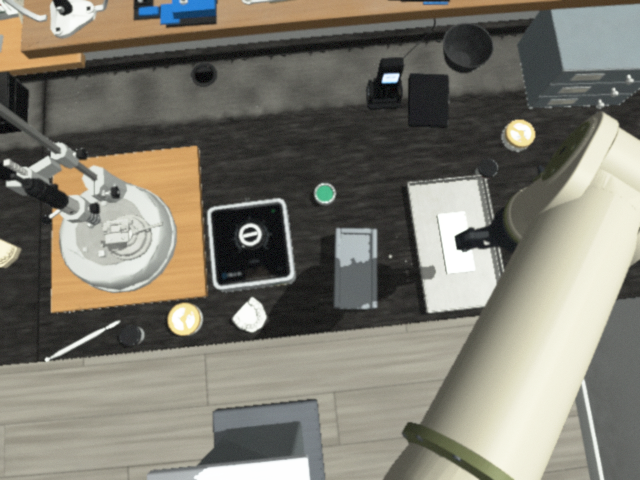

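The slab lies flat inside the tray, at (275–357, 71–244) in the wrist view. The wax pot (325,193), model (250,316) and paste tub (185,319) are at the same pixels as at the start. The robot is clear of everything, so I'm handing the job in.

```bash
python3 -c "
from station import arm
print(arm.close_job())"
```

```text
the job is handed in; nothing more can be done
None
```

The slab now lies flat on the tray floor, near the tray's centre, and the job was handed in at about 24 s on the robot's clock.

**What I did:** I pressed on the slab's top with the shut fingers and slid it out until about 50–52 mm stuck out. The press was about 10 N while sliding. I then gripped it by its two long edges, lifted it level, lowered it until the fingertips touched the tray floor, and released it slowly.

**Last checks:**
- **Slab:** its top reads 6–7 mm high at the points checked, against the expected 7 mm. It is well inside the rim.
- **Bystanders:** the wax pot, plaster model and paste tub sit at the same places in the top view as at the start.
- **Gripper:** it is open and well above the tray, touching nothing.

**What disagreed or fell short:**
- **Fingertip position:** the fingertips touched about 20 mm short of the stated TCP, and the cameras suggested about 24 mm. I used the touch result.
- **First contact:** while finding contact, the press on the slab briefly reached about 18 N, above the suggested 5–12 N but below the 30 N breaking limit.
- **Release:** the fingertips reached the tray floor before the slab did, so it settled about 2 mm when let go.

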